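Make the pulse supply safe before work

TASK

Make the pulse supply safe with light fingertip presses from above, in this order: press the red stop plunger on the grey mains box fully down, then the yellow shorting plunger on the white transformer, then the white bleed plunger on the large blue capacitor (all three fully down; they stay down), and last touch the copper earth pad on the black block, pushing it down a little for about half a second, and let it go. Touch only: press gently, never before its turn, and do not lift, shift or tip anything on the bench.

Things in the scene. Friction and masses are not known exactly. Their poses are not given: they have to be found in the camera images.
- mains_box: Grey mains box, 90 (x) x 120 (y) x 55 mm high, fixed to the bench; origin at the centre of its underside, z up. The red plunger stands in the middle of its top. Presses and knocks on it or its plunger must stay under 20 N.
- mains_plunger (a joint): Red mushroom plunger (stop), disc of 34 mm diameter and 8 mm thick on a thin stem, its top 79 mm above the bench when fully up. Joint in m: 0 is up (0 to 0.0015 at the start), 0.008 is fully down. The stem slides down against about 3 N of friction, stays where it is left, and ends on a stop at 0.008; it counts as down beyond 0.005.
- mains_plunger_top (a point): Centre of the upper face of the red plunger; moves down with it. Press here, straight down. The disc sits on its stem by a cushion spring (2 N per mm, up to 6 mm; not part of the joint value): it first gives 1.5 mm, then the stem slides down, and on its stop the disc gives again, so a push that reaches 5 to 8 N has it fully down.
- transformer: White toroidal transformer with an orange band, 100 mm diameter, 45 mm high, 1.4 kg or so, standing loose on the bench; origin at the centre of its underside, z up. The yellow plunger stands in the middle of its top. Presses under 20 N; not to be shifted more than 20 mm.
- transformer_plunger (a joint): Yellow plunger (shorting switch), disc of 28 mm diameter and 8 mm thick on a thin stem, its top 69 mm above the bench when fully up. Joint in m: 0 is up (0 to 0.0015 at the start), 0.008 is fully down. The stem slides down against about 3 N of friction, stays where it is left, and ends on a stop at 0.008; it counts as down beyond 0.005.
- transformer_plunger_top (a point): Centre of the upper face of the yellow plunger; moves down with it. Press here, straight down. The disc sits on its stem by a cushion spring (2 N per mm, up to 6 mm; not part of the joint value): it first gives 1.5 mm, then the stem slides down, and on its stop the disc gives again, so a push that reaches 5 to 8 N has it fully down.
- capacitor: Large blue capacitor, upright can of 70 mm diameter, 92 mm high, about 0.6 kg, standing loose on the bench; origin at the centre of its underside, z up. The white plunger stands in the middle of its black top. Presses under 20 N; not to be shifted more than 20 mm or tipped.
- capacitor_plunger (a joint): White ceramic plunger (bleed switch), disc of 28 mm diameter and 8 mm thick on a thin stem, its top 116 mm above the bench when fully up. Joint in m: 0 is up (0 to 0.0015 at the start), 0.008 is fully down. The stem slides down against about 3 N of friction, stays where it is left, and ends on a stop at 0.008; it counts as down beyond 0.005.
- capacitor_plunger_top (a point): Centre of the upper face of the white plunger; moves down with it. Press here, straight down. The disc sits on its stem by a cushion spring (2 N per mm, up to 6 mm; not part of the joint value): it first gives 1.5 mm, then the stem slides down, and on its stop the disc gives again, so a push that reaches 5 to 8 N has it fully down.
- earth_block: Black plastic block, 80 x 80 x 28 mm high, fixed to the bench; origin at the centre of its underside, z up. The copper pad stands in the middle of its top. Presses under 20 N.
- earth_pad (a joint): Round copper earth pad, disc of 40 mm diameter and 6 mm thick on a thin stem, its top 52 mm above the bench when up. Joint in m: 0 is up, 0.014 is fully down. A spring (1.4 N at the top, 0.7 N more for every mm) pushes it back up when let go. A touch counts once it has been pushed down more than 0.002 for 0.2 s.
- earth_pad_top (a point): Centre of the upper face of the copper pad; moves down with it. Press here, straight down.
- spare_capacitor: Bystander: small blue can without any plunger, 50 mm diameter, 69 mm high, loose; origin at its underside.
- insulator: Bystander: white ribbed ceramic insulator, 52 mm diameter, 66 mm high, loose; origin at its underside.
- wire_reel: Bystander: copper wire reel, 68 mm diameter, 42 mm high, loose; origin at its underside.
- screw_jar: Bystander: glass jar with a green cap, 56 mm diameter, 75 mm high, loose; origin at its underside.
- mug: Bystander: blue mug, 78 mm diameter, 90 mm high, loose; origin at its underside.
- screwdriver: Bystander: screwdriver lying on the bench, loose.
Not all that is in view belongs to the job. What is shaped like the mains_box but green is not meant.

How it is judged (in metres and radians):
On the way, in this order (a step that is already met when the one before it is completed fails the run):
1. red stop plunger pressed down (value of joint mains_plunger above 0.005 m), for 0.2 s.
2. yellow shorting plunger pressed down (value of joint transformer_plunger above 0.005 m), for 0.2 s.
3. white bleed plunger pressed down (value of joint capacitor_plunger above 0.005 m), for 0.2 s.
4. copper earth pad touched, pushed down a little (value of joint earth_pad above 0.002 m), for 0.2 s.
At the end, for the whole second after the job is handed in: The red, yellow and white plungers are all more than 5 mm down, the copper pad is back up (within 1.5 mm), the transformer and the capacitor stand upright, at rest and within 20 mm of where they stood, and the other loose things within 25 mm of theirs (value of joint each of mains_plunger, transformer_plunger, capacitor_plunger above 0.005 m and value of joint earth_pad below 0.0015 m and distance of each of transformer, capacitor from where it was at the start of the episode below 0.02 m and distance of each of spare_capacitor, insulator, wire_reel, screw_jar, mug, screwdriver from where it was at the start of the episode below 0.025 m and angle between each of transformer, capacitor's own z axis and vertical below 0.1 rad and linear speed of each of transformer, capacitor below 0.02 m/s); the robot touches nothing.
It fails at once if a plunger is pressed before its turn: the yellow one before the red one is down, or the white one before the yellow one is down ((value of joint transformer_plunger above 0.003 m and value of joint mains_plunger below 0.005 m) or (value of joint capacitor_plunger above 0.003 m and value of joint transformer_plunger below 0.005 m)).
It fails at once if the copper earth pad is touched before the capacitor's white plunger is down (value of joint earth_pad above 0.001 m and value of joint capacitor_plunger below 0.005 m).
It fails at once if a part of the supply is pressed or knocked with more than 20 N (contact force between any of the fingers, the arm and mains_box above 20 N or contact force between any of the fingers, the arm and transformer above 20 N or contact force between any of the fingers, the arm and capacitor above 20 N or contact force between any of the fingers, the arm and earth_block above 20 N).
It fails at once if the transformer or the capacitor is shifted or lifted by more than 20 mm, or tipped (distance of any of transformer, capacitor from where it was at the start of the episode above 0.02 m or angle between any of transformer, capacitor's own z axis and vertical above 0.25 rad).
It fails at once if another loose thing on the bench is moved, lifted or knocked over (more than 25 mm) (distance of any of spare_capacitor, insulator, wire_reel, screw_jar, mug, screwdriver from where it was at the start of the episode above 0.025 m).
It also fails if it takes over 64 s, if anything falls off the work surface, if the arm or the gripper's body presses on something with over 40 N, if the wrist force passes 120 N, or if a joint passes its speed limit or range.

ROBOT

A 6-joint arm with a two-finger parallel gripper is mounted at the origin on the work surface. World frame = base frame: x ahead of the robot, y to its left, z up, the work surface at z = 0. Lengths are in mm, angles in rad, forces in N, time in s.
With the tool pointing down it reaches from about 300 to 750 mm from the base axis. Payload 8.5 kg.
Tool frame: the origin (TCP) lies midway between the tips of the shut fingers; the grasp point (between the pads) lies env.hold_point_z behind it (env.hold_point_z is the distance from the TCP to the grasp point, in mm); z points along the fingers, y is the direction in which the jaws open and shut (so a half turn about z gives the same grasp; the last joint's range is limited). The gripper opens to 88 mm and grips with 3 to 60 N. Pads are 18 mm wide; open, the fingers measure 123 mm over their backs; the gripper's body (75 mm by 187 mm) begins 45 mm behind the grasp point.
Start: joints at [1.023, 0.381, 1.297, -0, 1.464, -0.215], TCP at [179.671, 519.807, 238.748] pointing down, gripper open.
Joint ranges: [-3.11, 3.11], [-0.89, 2.33], [0.22, 2.48], [-1.42, 4.56], [0.17, 2.85], [-2.88, 2.88]. Speed limits (rad/s): [2.39, 2.39, 3.14, 3.14, 3.14, 3.14].

INTERFACE

Orientations are given as a unit quaternion [w, x, y, z].
In Python, from plant import env, kin, optics, status gives the robot as it stands. Calls block until the motion is done:
- env.goto(position, orientation): joint-space move of the TCP to a pose.
- env.move_straight(position, attitude=None, speed=150): straight line of the TCP; attitude=None keeps the orientation; speed is the mean speed in mm/s.
- env.move_joints(angles): joint-space move.
- env.let_go() and env.grab(): open the fingers fully, or close them until they stop; the grip force is fixed at half the most.
- env.dwell(seconds).
- kin.ik(position, orientation): joint angles nearest the present ones, or None.
- optics.get_image(name): name is "scene" or "top" or "wrist"; returns the picture (420x560x3 uint8, red, green, blue); there is no depth.
- optics.camera_info(name): a dict with "fx", "fy", "cx", "cy" (pixels), "D" ([k1, k2, p1, p2, k3] as OpenCV has them; the pictures are not rectified), "cam_to_world" (4x4, takes a point from camera to world coordinates). Camera axes: x right, y down, z forward; pixel columns grow to the right and rows downward; lengths in mm; the calibration is good to about 2 mm. A picture is of the moment at which its call begins: read the wrist's pose just before it. camera_info takes no time and is no camera call; for the wrist camera it gives the pose at the moment of the call.
A pose or a line that the arm cannot do raises env.MotionError and nothing moves.
- env.close_job(): hands the job in, once; it reports no verdict.
Readings, each from a call of its own:
- status.read_time_s(): time.
- status.read_joints(): joint angles.
- status.read_qvel(): joint speeds.
- status.read_joint_efforts(): joint torques, N m.
- status.read_position(): TCP position.
- status.read_tcp_rot(): TCP orientation.
- status.read_ft_force(): force on the tool from outside, world axes, zero at the start.
- status.read_wrist_torque(): the same for the moment, N m.
- status.read_finger_gap(): finger opening in mm.
Only numpy, scipy, OpenCV 4.12 (cv2) and the standard library are available. Lean on these libraries where they do the work, as an engineer would, in place of code of your own. Each camera call takes 0.05 s, during which the arm holds its last target. There are 200 camera calls.

## Working session

There is one attempt and no reset: what is moved stays moved. The work goes in short steps, each a Python script; the robot and the scene stay as the last script left them, time stands still between calls to the robot, and variables do not carry over. Pictures are saved under pics/ and viewed, about 8 in all and at most 12, crops included, and the job is handed in when it is done.

```bash
mkdir -p pics; ls
python3 - <<'E'
from plant import env,kin,optics,status
import cv2
for n in("scene","top"):
    im=optics.get_image(n); cv2.imwrite(f"pics/{n}0.png",im[:,:,::-1])
    c=optics.camera_info(n); print(n,c)
print(status.read_time_s(),status.read_tcp_rot(),env.hold_point_z,status.read_ft_force())
E
```

```text
pics
scene {'fx': 391.45623656799137, 'fy': 391.45623656799137, 'cx': 284.60180921163936, 'cy': 215.0988572393249, 'D': array([-0.09883655,  0.        ,  0.        ,  0.        ,  0.        ]), 'cam_to_world': array([[-6.54211021e-01,  4.76339408e-01, -5.87459537e-01,
         1.09537523e+03],
       [ 7.56294187e-01,  4.17365247e-01, -5.03810830e-01,
         4.42280213e+02],
       [ 5.20024226e-03, -7.73890831e-01, -6.33297670e-01,
         6.67653849e+02],
       [ 0.00000000e+00,  0.00000000e+00,  0.00000000e+00,
         1.00000000e+00]])}
top {'fx': 421.0797583633843, 'fy': 421.0797583633843, 'cx': 282.15899729705086, 'cy': 215.42377497767868, 'D': array([-0.13332379,  0.        ,  0.        ,  0.        ,  0.        ]), 'cam_to_world': array([[ 2.04596725e-03, -9.94060390e-01,  1.08810641e-01,
         4.43697505e+02],
       [-9.99925186e-01, -7.21442310e-04,  1.22107263e-02,
        -1.03014534e+01],
       [-1.20596988e-02, -1.08827483e-01, -9.93987496e-01,
         1.02296158e+03],
       [ 0.00000000e+00,  0.00000000e+00,  0.00000000e+00,
         1.00000000e+00]])}
0.1 [-2.46870672e-04  1.65627661e-01  9.86188147e-01 -5.96783501e-04] 18.700000000000003 [ 0.00877124  0.59186237 -0.12621896]
```

View pics/scene0.png

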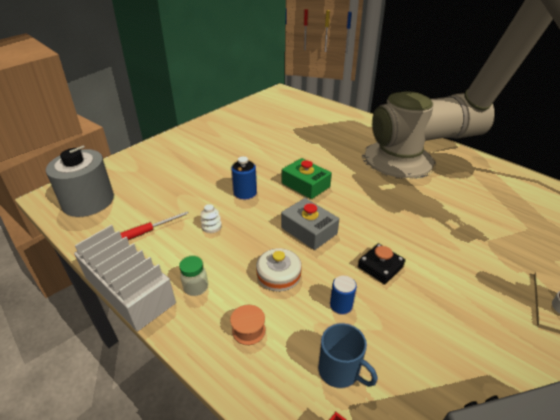

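View pics/top0.png

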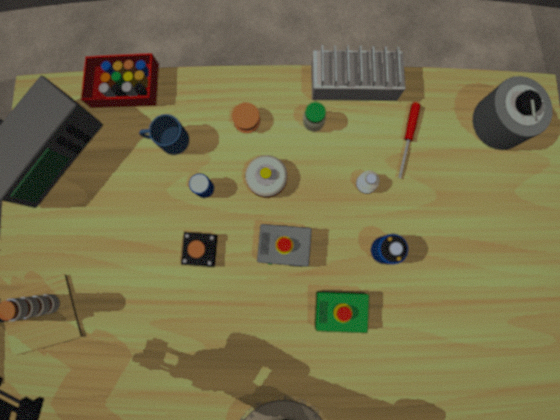

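The top view shows the candidates:
- **Red plungers:** (285,245) on a grey box and (344,313) on a green box. The grey one fits; the green is the decoy.
- **Blue cans:** (390,249), tall with a black top and white plunger, and (201,185), small with a plain white top and no plunger. The first fits.
- **Copper discs:** (197,249) on the black block, and the reel at (246,117). The block fits.
- **Yellow plunger:** (266,173) on the white toroid.

I'll measure these in both views and confirm in a crop.

```bash
cat > h.py <<'E'
import numpy as np, cv2
from plant import env,kin,optics,status
def blob(im,seed,kind,r=16):
    h=cv2.cvtColor(im,cv2.COLOR_RGB2HSV).astype(int); H,S,V=h[...,0],h[...,1],h[...,2]
    m={'red':((H<6)|(H>172))&(S>170)&(V>90),'yellow':(H>20)&(H<34)&(S>150)&(V>90),
       'white':(S<70)&(V>120),'copper':(H>3)&(H<16)&(S>90)&(V>80)}[kind].astype(np.uint8)
    w=np.zeros_like(m); cv2.circle(w,seed,r,1,-1); m&=w
    n,l,st,c=cv2.connectedComponentsWithStats(m)
    if n<2: return None
    i=1+np.argmax(st[1:,4]); return c[i],st[i]
def ray(ci,p):
    K=np.array([[ci['fx'],0,ci['cx']],[0,ci['fy'],ci['cy']],[0,0,1]])
    u=cv2.undistortPoints(np.array([[p]],float),K,ci['D'])[0,0]
    T=ci['cam_to_world']; return T[:3,3],T[:3,:3]@[u[0],u[1],1]
def on_plane(ci,p,z):
    o,d=ray(ci,p); return o+d*(z-o[2])/d[2]
E
python3 - <<'E'
from h import *
T=[('mains','red',78,(285,245),(310,210)),('transf','yellow',68,(266,173),(279,257)),('cap','white',115,(396,249),(243,162)),('pad','copper',52,(197,249),(385,253))]
im={n:cv2.imread(f'pics/{n}0.png')[:,:,::-1].copy() for n in('top','scene')}
ci={n:optics.camera_info(n) for n in im}
tiles=[]
for nm,k,z,a,b in T:
    P=[]
    for n,s in(('top',a),('scene',b)):
        r=blob(im[n],s,k,13)
        c,st=r; p=on_plane(ci[n],c,z); P.append(ray(ci[n],c)); print(nm,n,c.round(1),st,p.round(1))
        x,y=s; t=cv2.resize(im[n][y-28:y+28,x-28:x+28],(196,196),interpolation=cv2.INTER_CUBIC)
        q=tuple(int(v) for v in (c-[x-28,y-28]+.5)*3.5); cv2.circle(t,q,3,(255,0,255),1); tiles.append(t)
    A=np.zeros((3,3));B=np.zeros(3)
    for o,d in P:
        d=d/np.linalg.norm(d);M=np.eye(3)-np.outer(d,d);A+=M;B+=M@o
    print('  tri',np.linalg.solve(A,B).round(1))
cv2.imwrite('pics/crop1.png',np.vstack([np.hstack(tiles[::2]),np.hstack(tiles[1::2])])[:,:,::-1])
E
```

```text
mains top [284.  244.3] [278 239  12  12 114] [481.9  -3.   78. ]
mains scene [310. 208.] [304 204  13   9  90] [486.9   1.7  78. ]
  tri [481.9  -2.6  72.9]
transf top [265.3 172.6] [260 168  11  10  88] [647.8  40.6  68. ]
transf scene [278.3 255.7] [273 251  11  10  86] [652.2  45.1  68. ]
  tri [648.6  41.3  62.8]
cap top [395.6 248.3] [390 243  12  12 115] [ 471.6 -245.2  115. ]
cap scene [242.7 159.4] [238 156  10   8  61] [ 477.5 -238.5  115. ]
  tri [ 471.4 -246.1  109.3]
pad top [195.8 248.7] [187 240  18  18 248] [472.2 202.   52. ]
pad scene [383.5 252.1] [375 245  19  15 199] [477.1 205.3  52. ]
  tri [472.3 203.2  47.1]
```

View pics/crop1.png

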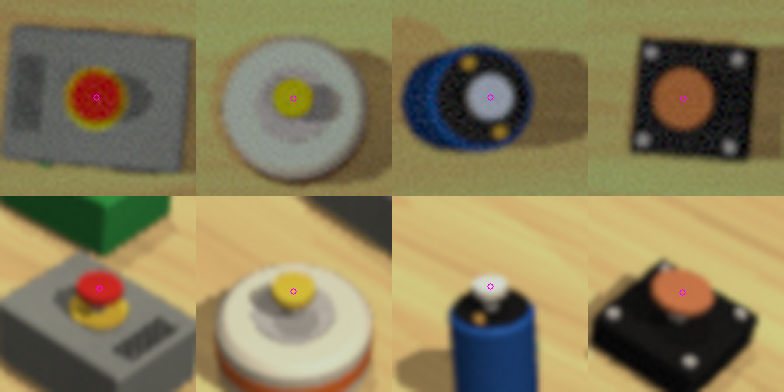

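Blob centres are right in the crops: red on the grey box, yellow on the toroid, white on the black-topped can, copper on the black block. The two views disagree by a steady 5 mm or so, so I'll check from near with the wrist camera, fingers shut.

Run:
```python
from h import *
t0=status.read_time_s(); env.grab(); print('grab',status.read_time_s()-t0,status.read_finger_gap())
env.goto([484,-1,230],[0,0,1,0]); print(status.read_time_s(),status.read_position(),status.read_ft_force())
ci=optics.camera_info('wrist'); im=optics.get_image('wrist'); cv2.imwrite('pics/w1.png',im[:,:,::-1])
print(ci['cam_to_world'].round(3),ci['fx'])
T=ci['cam_to_world']
for z in (72,78):
    for off in ([481.9,-3],[486.9,1.7]):
        pc=T[:3,:3].T@(np.array([*off,z])-T[:3,3]); print(ci['fx']*pc[:2]/pc[2]+[ci['cx'],ci['cy']])
```

```text
grab 1.2999999999999998 0.5973149462596702
3.5583 [ 4.83994179e+02 -4.25657546e-01  2.30034772e+02] [-0.83595697 -0.0574657   0.58322174]
[[-1.00000e-03  9.64000e-01  2.67000e-01  4.16165e+02]
 [ 1.00000e+00  0.00000e+00  2.00000e-03 -9.10000e-02]
 [ 2.00000e-03  2.67000e-01 -9.64000e-01  3.75704e+02]
 [ 0.00000e+00  0.00000e+00  0.00000e+00  1.00000e+00]] 345.1104551897853
[269.03940998 187.62629343]
[274.25760669 193.05009859]
[268.9774956  189.06737912]
[274.29464625 194.58742612]
```

View pics/w1.png

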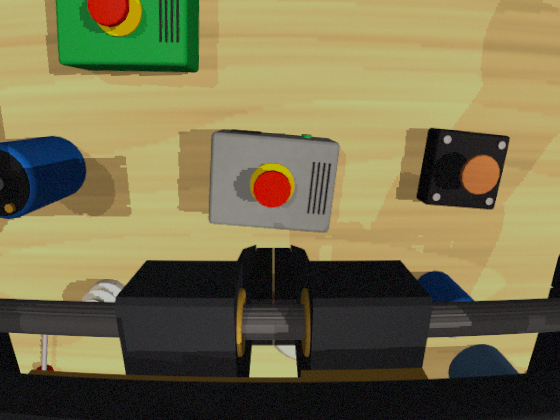

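The wrist view shows the red plunger on the grey box at about (272,188), inside the range both predictions gave. The green decoy is at top left and the earth pad at (481,174). Next is a guarded press on the red plunger.

```bash
cat >> h.py <<'E'
Q=[0,0,1,0]
def proj(ci,P):
    T=ci['cam_to_world'].copy(); R=T[:3,:3].T
    K=np.array([[ci['fx'],0,ci['cx']],[0,ci['fy'],ci['cy']],[0,0,1]])
    return cv2.projectPoints(np.array([P],float),cv2.Rodrigues(R)[0],-R@T[:3,3],K,ci['D'])[0][0,0]
def look(xy,z,kind,r=30):
    ci=optics.camera_info('wrist'); im=optics.get_image('wrist')
    s=proj(ci,[*xy,z]); b=blob(im,tuple(int(v) for v in s.round()),kind,r)
    p=on_plane(ci,b[0],z); print('wrist pred',s.round(1),'seen',b[0].round(1),b[1],p.round(1),'diam mm',
       (2*np.sqrt(b[1][4]/np.pi)*np.linalg.norm(p-ci['cam_to_world'][:3,3])/ci['fx']).round(1)); return p[:2]
def fz(n=5):
    v=[]
    for _ in range(n): v.append(status.read_ft_force()); env.dwell(.01)
    return np.median(v,0)
def press(xy,ztop,fstop,maxdepth,hold=.3):
    env.move_straight([*xy,ztop+12],Q,speed=100); env.dwell(.2); f0=fz(); log=[]
    z=ztop+5
    while z>=ztop-maxdepth:
        env.move_straight([*xy,z],Q,speed=40); env.dwell(.05); f=(fz()-f0); log.append((round(float(status.read_position()[2]-ztop),1),round(float(f[2]),1)))
        if f[2]>fstop: break
        z-=1
    env.dwell(hold); print('lateral',(fz()-f0).round(1)); print(log)
    env.move_straight([*xy,ztop+40],Q,speed=100); print('t',status.read_time_s(),'F after',(fz()-f0).round(1))
E
python3 - <<'E'
from h import *
w=look([484,-1],78,'red'); p=(w+[481.9,-3]+[486.9,1.7])/3; print(p)
assert np.linalg.norm(w-[484,-1])<7
press(p,79,6,16)
E
```

```text
wrist pred [271.2 191.4] seen [271.6 188.7] [ 254  171   36   37 1040] [481.6  -0.6  78. ] diam mm 32.1
[483.46145124  -0.64371031]
lateral [0.5 0.2 7.4]
[(4.9, -0.8), (4.0, -0.4), (3.0, -0.4), (2.0, -0.8), (1.0, -1.2), (-0.0, -0.8), (-0.9, 1.5), (-1.9, 2.3), (-3.0, 1.8), (-4.0, 1.6), (-5.0, 2.0), (-6.0, 1.9), (-7.0, 2.0), (-8.0, 1.6), (-9.0, 1.3), (-9.9, 3.8), (-10.8, 5.4), (-11.7, 7.4)]
t 12.675 F after [ 0.4 -0.3 -1.1]
```

The force trace matches the description: the cushion gives, the stem slides at about 3 N over roughly 8 mm, then the force rises on the stop to 7.4 N. The red plunger is down. Yellow next.

Run:
```python
from h import *
g=np.array([650,43.]); env.goto([*g,200],Q)
w=look(g,68,'yellow'); p=(w+[647.8,40.6]+[652.2,45.1])/3; print(p)
assert np.linalg.norm(w-g)<8
press(p,69,6,16)
```

```text
wrist pred [272.1 198.7] seen [272.  196.3] [256 180  33  33 833] [647.9  43.   68. ] diam mm 26.8
[649.30050925  42.88394047]
lateral [ 1.5 -0.   6.3]
[(4.9, -0.0), (4.1, 0.1), (3.0, -0.2), (2.0, -0.1), (1.0, -0.1), (0.1, 0.8), (-0.8, 2.3), (-1.9, 2.8), (-3.0, 2.4), (-4.0, 2.7), (-5.0, 2.5), (-6.0, 2.7), (-7.0, 2.3), (-8.0, 2.4), (-9.0, 2.4), (-9.8, 4.4), (-10.7, 6.4)]
t 22.0167 F after [ 0.2  0.4 -0.2]
```

Yellow shows the same trace, so it is down. White next, raising the arm before moving across.

Run:
```python
from h import *
env.move_straight([649,43,220],Q,speed=250)
g=np.array([473.5,-242.5]); env.goto([*g,240],Q)
w=look(g,115,'white'); p=(w+[471.6,-245.2]+[477.5,-238.5])/3; print(p)
assert np.linalg.norm(w-g)<8
press(p,116,6,16)
```

```text
wrist pred [271.  198.4] seen [269.3 196. ] [253 180  34  33 879] [ 471.6 -243.9  115. ] diam mm 27.0
[ 473.55036648 -242.5310137 ]
lateral [0.3 0.1 6.2]
[(5.0, 0.3), (4.0, -0.1), (3.0, 0.4), (2.0, -0.1), (1.0, -0.3), (-0.0, 0.1), (-1.0, 0.5), (-1.9, 1.5), (-2.9, 2.7), (-4.0, 2.4), (-5.0, 2.7), (-6.0, 3.1), (-7.0, 2.4), (-8.0, 1.8), (-9.0, 2.7), (-9.9, 4.8), (-10.8, 6.2)]
t 32.3583 F after [-0.   0.4  0.1]
```

White is down too. Last is the earth pad, pushed to about 5 N (roughly 5 mm) and held.

Run:
```python
from h import *
env.move_straight([473.5,-242.5,220],Q,speed=250)
g=np.array([474.5,203.5]); env.goto([*g,220],Q)
w=look(g,52,'copper',34); p=(w+[472.2,202]+[477.1,205.3])/3; print(p)
assert np.linalg.norm(w-g)<8
press(p,52,4.8,7,hold=.5)
env.move_straight([*p,240],Q,speed=250)
env.goto([300,300,300],Q)
im=[optics.get_image(n) for n in('scene','top')]
o=np.hstack([cv2.resize(i,(400,300)) for i in im]); 
t=im[1]; a=cv2.resize(t[95:270,180:420],(400,292)); s=im[0]; b=cv2.resize(s[140:290,220:420],(400,292))
cv2.imwrite('pics/end.png',np.vstack([o,np.hstack([b,a])])[:,:,::-1]); 
d=cv2.absdiff(im[1],cv2.imread('pics/top0.png')[:,:,::-1].copy()); print(d.max(2)[100:200,140:420].max())
for nm,k,sd in(('transf','yellow',(266,173)),('cap','white',(396,249)),('pad','copper',(197,249))): print(nm,blob(t,sd,k,13))
print(status.read_time_s(),status.read_ft_force())
```

```text
wrist pred [272.8 187.3] seen [273.9 184.5] [ 253  164   43   42 1421] [471.9 204.5  52. ] diam mm 39.5
[473.7330601  203.93395503]
lateral [1.2 1.1 5.2]
[(4.9, -0.2), (4.1, -0.3), (3.0, -0.2), (2.0, 0.0), (1.0, -0.1), (0.1, 0.9), (-0.9, 2.4), (-1.9, 2.9), (-2.9, 3.4), (-3.9, 4.1), (-5.0, 5.3)]
t 41.4167 F after [-0.2 -0.2 -0.7]
68
transf (array([265.5       , 173.39534884]), array([261, 169,  10,  10,  86], dtype=int32))
cap (array([394.94871795, 248.27350427]), array([389, 243,  13,  12, 117], dtype=int32))
pad (array([195.7 , 248.62]), array([187, 240,  18,  18, 250], dtype=int32))
43.1417 [ 0.4371423  -0.07196543  0.97239574]
```

View pics/end.png

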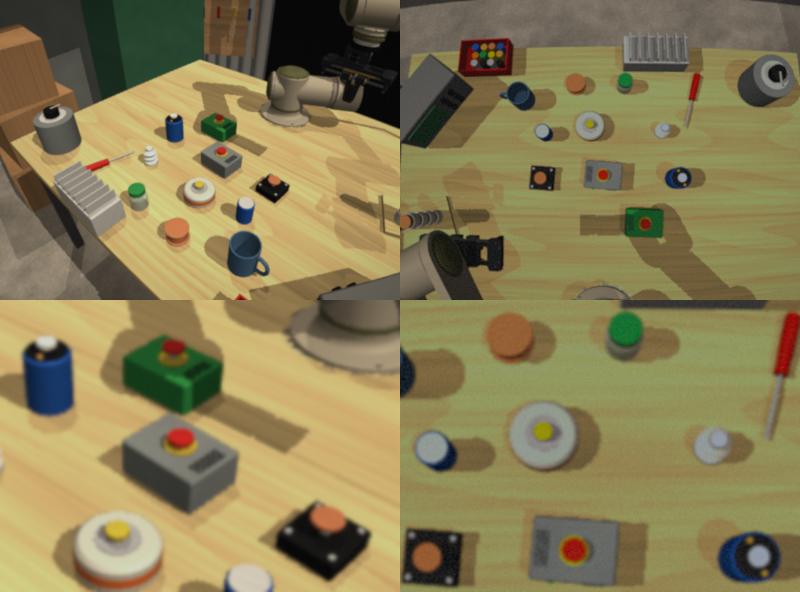

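The end picture shows all three plungers down, the copper pad back up, everything standing where it was, and the arm clear.

```bash
python3 -c "
from plant import env,status
env.close_job(); print(status.read_time_s())"
```

```text
the job is handed in; nothing more can be done
the job is handed in; nothing more can be done
```

I pressed the red, yellow and white plungers in that order, touched the copper earth pad, backed the arm clear and handed the job in. My last clock reading was 43 s of the 64 s allowed; no verdict is reported.

- **Plungers:** each force trace showed the stem sliding about 8 mm, then firming up on its stop at 6–7.5 N. That is within the 5–8 N for fully down and well under the 20 N limit.
- **Earth pad:** I pushed it down about 5 mm at 5.2 N, held it for at least half a second and let it go. In the last picture it is back up.
- **Nothing shifted:** the yellow and white plungers and the pad sit within about 1 pixel (2–3 mm) of their starting places in the top view. Everything is upright, and the other loose things look unmoved by eye.
- **Disagreements:** the scene and top cameras differed by a steady 5–9 mm. I pressed at the mean of both and a wrist-camera check, which was within about 3 mm of that mean. The force zero also drifted by about 1 N.
- **Weak check:** the before/after pixel difference was inconclusive, because the arm's shadow had moved.

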